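Free a bayonet-locked drift and knock a stuck slug out with it

ROBOT

A 7-joint arm with a two-finger parallel gripper is mounted at the origin on the work surface. World frame = base frame: x ahead of the robot, y to its left, z up, the work surface at z = 0. Lengths are in m, angles in rad, forces in N, time in s.
With the tool pointing down it reaches from about 0.35 to 0.9 m from the base axis. Payload 19.9 kg.
Tool frame: the origin (TCP) lies between the finger pads; the fingertips stand 17 mm ahead of it and the grasp point (between the pads) lies 2 mm behind it (arm.tip_extent is the distance from the TCP to the fingertips, in m); z points along the fingers, y is the direction in which the jaws open and shut (so a half turn about z gives the same grasp; the last joint's range is limited). The gripper opens to 85 mm and grips with 20 to 120 N. Pads are 22 mm wide; open, the fingers measure 114 mm over their backs; the gripper's body (76 mm by 85 mm) begins 54 mm behind the grasp point. The pads swing forward as they close: fully open they stand 13 mm farther back than shut.
Start: joints at [-1.266, 0.417, -0.01, 1.614, 0.005, 1.111, -0.053], TCP at [0.212, 0.588, 0.248] pointing down, gripper open.
Joint ranges: [-2.81, 2.81], [-0.39, 2.02], [-1.27, 1.25], [0.06, 2.57], [-1.19, 4.33], [0.19, 2], [-2.82, 2.82]. Speed limits (rad/s): [1.89, 1.89, 2.39, 2.39, 3.01, 3.01, 3.01].

INTERFACE

Orientations are given as a unit quaternion [w, x, y, z].
In Python, from cell import monitor, snapshot, camera_params, order, models, arm gives the robot as it stands. The module is installed in compiled form; this text tells all that it offers.
- The arm moves only by the tool jog_arm, never from a script. Its argument "increments" is a list that holds one entry, the list of rows, each a list of 7 numbers: the turn, a rotation vector about the tool's x, y, z in degrees, then the shift along the tool's x, y, z in mm, then the closure in counts, from 0 (fully open) to 255 (shut). A call has 1 to 12 rows; each row is the pose to reach, as a shift and turn from the pose commanded when the call began, along the tool's axes at that moment; what a row does not reach only later rows make up. A row lasts 1/12 s, in which the tool goes at most 41.7 mm and 7.16 degrees, less where a joint would pass 70% of its speed; a pose out of reach is approached as far as the arm can. A call with a gripper value outside its range is refused whole. The fingers move at their own pace and stop on an object; "force" is the grip in N (left out, the last holds). Time passes only in rows, so rows that repeat a pose let the fingers close. It gives the time, the measured TCP pose, the force and the opening at its end, in the units of the state.
- monitor.state(): the state, without advancing time (a new reading comes with each control period).
- snapshot(name): name is "scene" or "side" or "wrist"; returns the picture (480x640x3 uint8, red, green, blue); there is no depth.
- camera_params(name): a dict with "mtx" (3x3 intrinsics, pixels), "eye" and "attitude" of the camera in the world; the wrist camera has in their place "mount" (4x4, takes a point from camera to tool coordinates, whose origin is the TCP and whose axes are the flange's). Camera axes: x right, y up, looking along -z (the intrinsics and any distortion apply to the point x, -y, -z); pixel columns grow to the right and rows downward; lengths in m; the calibration is good to about 2 mm. A picture is of the moment at which its call begins: read the wrist's pose just before it. camera_params takes no time and is no camera call.
- order.finish_job(): hands the job in, once; it reports no verdict.
Trained networks look in the newest picture that a camera, given by its name, has taken for a name from the list of things; names that differ only in an ending like _2 or _b are one class to them, and where a whole thing is asked for, a point or a joint stands for the part that bears it (a point fixed in the world has none). Each returns a list of dicts, best first, with "p" (0 to 1); they miss things now and then, are a little off and sometimes report something else, mostly with a low value. They report only what shows in the picture. A call takes as long as a camera call. They do not tell look-alikes from the thing itself.
- models.boxes_of(name, camera): "point" ([x, y, z] in m, in world coordinates, good to about 4 mm: the middle of the surface that is visible of it).
The state is a dict: "time": time; "joint_pos": joint angles; "dq": joint speeds; "joint_torque": joint torques, N m; "eef_pos": TCP position; "ee_rot": TCP orientation; "wrist_force": force on the tool from outside, world axes, zero at the start; "moment": the same for the moment, N m; "opening": finger opening in m.
Only numpy, scipy, OpenCV 4.12 (cv2) and the standard library are available. Lean on these libraries where they do the work, as an engineer would, in place of code of your own. Each camera call takes 0.05 s, during which the arm holds its last target. There are 200 camera calls.

TASK

A wood slug is stuck in the upright steel barrel of the stand; the drift to knock it out (the steel rod with the wooden handle) sits in a close-fitting, leaning sleeve, locked by a bayonet that lets go at one angle nobody can see: turn the handle anticlockwise, feeling lightly for where it lifts, and draw the drift straight out without wrenching it. Then press it down through the barrel, not too hard, so that the slug drops into the tray below. Leave the drift standing in the barrel with its collar down on the rim, let go of it, and do not disturb the other things on the bench.

Things in the scene. Friction and masses are not known exactly. Their poses are not given: they have to be found in the camera images.
- drift_grip (a point): Half-way up the drift's handle, on its axis, 130 mm from the tip; z from tip to handle. The drift is straight, round, 161 mm long, about 0.2 kg: pale wooden handle 26 mm across, 60 mm long; steel collar 36 mm across, 6 mm thick; steel shaft 14 mm across, 95 mm long, last 8 mm tapered to 8 mm. A 6 mm wide cross bar, 25 mm from end to end, goes through the shaft 10 mm below the collar.
- drift_collar (a point): Centre of the underside of the drift's collar, 95 mm from the tip; axes as drift_grip.
- drift_tip (a point): The drift's tip, on its axis; axes as drift_grip.
- sleeve: Dark wooden block 46 x 46 mm fixed in a holder, leaning 25 degrees from upright; its 15.5 mm bore holds the drift's shaft, collar on the mouth. Origin at the bore's lower end; z along the bore, up and out (the way to draw); y level. The bore is rigid: a shaft pulled or twisted askew binds; over 40 N between drift and sleeve is wrenching.
- sleeve_mouth (a point): Centre of the sleeve's mouth, 80 mm along its z. A 6 mm thick round steel cap here, hidden by the collar, locks the cross bar: the drift lifts about 1.5 mm, then stops, unless its bar is turned in line with the cap's slot. From the start the drift must be turned 0.35 to 1.4 rad anticlockwise seen from the handle end (how much cannot be seen), to within about 0.1 rad. The cap does not turn.
- stand: Wooden stand fixed to the bench: open tray 124 x 130 mm, floor 6 mm thick, walls 26 mm high; above it two posts and a bridge carry the upright steel barrel, 75 to 145 mm above the bench. Barrel: bore 17 mm, its top 16 mm widened to 29 mm (room for the cross bar), rim 44 mm outside. Two thin ribs in the bore grip the slug. Origin on the bench under the barrel's axis; z up, posts along y.
- tube_mouth (a point): Centre of the barrel's upper rim, 145 mm above the bench, on the bore's axis; the drift's collar rests on this rim at the end. Over 70 N between drift and stand is too hard.
- slug_mid (a point): Centre of the wooden slug, 16 mm in diameter and 22 mm long, stuck in the bore; it starts 38 to 52 mm below the barrel's rim and needs a push of roughly 5 to 22 N to move.
- chisel_mid: Bystander: chisel lying between holder and stand, 180 mm long, origin under its middle.
- mould_near: Bystander: carved wooden mould with handle, 170 mm long, 22 mm thick, near the robot; origin under its middle.
- mould_left: Bystander: larger carved mould, 210 mm long, 22 mm thick, to the left.
- dowel: Bystander: plain wooden dowel, 22 mm in diameter, 150 mm long, lying beyond the task's things; origin under its middle.
- mallet: Bystander: wooden mallet lying to the right, head 70 x 110 x 70 mm.
- offcut: Bystander: wooden offcut 70 x 45 x 30 mm, beyond the task's things.
- tin: Bystander: open tin 72 mm across, 75 mm high, near right.
Not all that is in view belongs to the job. Leave any green look-alike of the part that bears drift_grip alone.

How it is judged:
On the way, in this order (a step that is already met when the one before it is completed fails the run):
1. the drift is drawn clear of the sleeve, the slug still in the barrel (z of drift_tip in the frame of sleeve above 0.085 m and z of slug_mid in the frame of stand above 0.08 m), for 0.1 s.
2. the drift's tip is in the barrel's bore (horizontal distance between drift_tip and tube_mouth below 0.004 m and z of drift_tip in the frame of stand below 0.127 m and z of slug_mid in the frame of stand above 0.08 m), for 0.04 s.
3. the slug has dropped into the tray (z of slug_mid in the frame of stand below 0.035 m), for 0.1 s.
At the end, for the whole second after the job is handed in: The drift stands in the barrel, released and at rest, within 5 mm of its collar resting centred on the rim and within 0.08 rad of upright; the slug lies at rest in the tray (its centre under 35 mm above the bench, inside the tray's walls) (distance between drift_collar and tube_mouth below 0.005 m and angle between drift_grip's own z axis and vertical below 0.08 rad and z of slug_mid in the frame of stand below 0.035 m and x of slug_mid in the frame of stand between -0.062 and 0.062 m and y of slug_mid in the frame of stand between -0.065 and 0.065 m and linear speed of drift below 0.02 m/s and linear speed of slug below 0.05 m/s); the robot touches nothing.
It fails at once if the drift is wrenched in the sleeve (more than 40 N between them) (contact force between drift and sleeve above 40 N).
It fails at once if the drift is pressed on the barrel or the stand with more than 70 N (contact force between drift and stand above 70 N).
It fails at once if a bystander is disturbed (moved more than 20 mm) (distance of any of chisel_mid, mould_near, mould_left, dowel, mallet, offcut, tin from where it was at the start of the episode above 0.02 m).
It also fails if it takes over 72 s, if anything falls off the work surface, if the arm or the gripper's body presses on something with over 40 N, if the wrist force passes 120 N, or if a joint passes its speed limit or range.

## Working session

There is one attempt and no reset: what is moved stays moved. The work goes in short steps, Python scripts to look and compute and a tool call to move; the robot and the scene stay as the last step left them, time stands still between calls to the robot, and variables do not carry over. Pictures are saved under pics/ and viewed, about 8 in all and at most 12, crops included, and the job is handed in when it is done.

Besides the shell and the picture viewer there is one more tool, called as name(argument=value, ...) on one line, values as JSON. jog_arm: Moves the arm, as the interface text tells. Its arguments: {"type":"object","properties":{"increments":{"type":"array","items":{"type":"array","items":{"type":"array","items":{"type":"number"}}}},"force":{"type":"number"}},"required":["increments"]}

```bash
mkdir -p pics
python3 - <<'E'
from cell import monitor, snapshot, camera_params, order, models, arm
import cv2,numpy as np
for c in ("scene","side"):
    im=snapshot(c); cv2.imwrite(f"pics/{c}0.png",im[:,:,::-1])
    p=camera_params(c); print(c,p)
    for n in ("drift_grip","drift_collar","sleeve","stand","tube_mouth","sleeve_mouth"):
        try: print(n,[(np.round(d["point"],3),round(d["p"],2)) for d in models.boxes_of(n,c)[:4]])
        except Exception as e: print(n,e)
print(monitor.state()); print(camera_params("wrist"),arm.tip_extent)
E
```

```text
scene {'mtx': array([[581.66418745,   0.        , 321.27752309],
       [  0.        , 581.66418745, 232.98398302],
       [  0.        ,   0.        ,   1.        ]]), 'eye': array([ 1.19104981, -0.79578986,  1.4068995 ]), 'attitude': array([0.89617712, 0.3092304 , 0.10580485, 0.30008076])}
drift_grip [(array([0.31 , 0.326, 0.022]), 0.71)]
drift_collar [(array([0.311, 0.328, 0.024]), 0.67), (array([0.477, 0.176, 0.14 ]), 0.61)]
sleeve [(array([0.516, 0.165, 0.086]), 0.77), (array([ 0.77 , -0.164,  0.037]), 0.3)]
stand [(array([ 0.536, -0.177,  0.025]), 0.72), (array([ 0.382, -0.347,  0.048]), 0.43)]
tube_mouth [(array([ 0.537, -0.171,  0.029]), 0.77)]
sleeve_mouth [(array([0.516, 0.165, 0.088]), 0.77), (array([0.475, 0.172, 0.14 ]), 0.72)]
side {'mtx': array([[442.87138851,   0.        , 316.79491087],
       [  0.        , 442.87138851, 235.4644665 ],
       [  0.        ,   0.        ,   1.        ]]), 'eye': array([0.40991854, 0.88432772, 0.77311452]), 'attitude': array([-0.07060764, -0.04272633,  0.45291894,  0.88772375])}
drift_grip [(array([0.473, 0.192, 0.141]), 0.85), (array
[... 910 characters left out ...]
092192e-01, -6.90048094e-05]), 'wrist_force': array([ 0.10140076,  0.72970415, -0.04958914]), 'moment': array([0.01406703, 0.01976012, 0.00208442]), 'opening': 0.08524575764493345}
{'mtx': array([[398.65782209,   0.        , 321.14579326],
       [  0.        , 398.65782209, 245.72196912],
       [  0.        ,   0.        ,   1.        ]]), 'mount': array([[ 1.37396302e-04,  9.59548174e-01,  2.81544461e-01,
         7.14587486e-02],
       [ 9.99999792e-01,  4.56707686e-05, -6.43662372e-04,
         7.45257922e-04],
       [-6.30483406e-04,  2.81544491e-01, -9.59547968e-01,
        -1.25229423e-01],
       [ 0.00000000e+00,  0.00000000e+00,  0.00000000e+00,
         1.00000000e+00]])} 0.017
```

View pics/scene0.png

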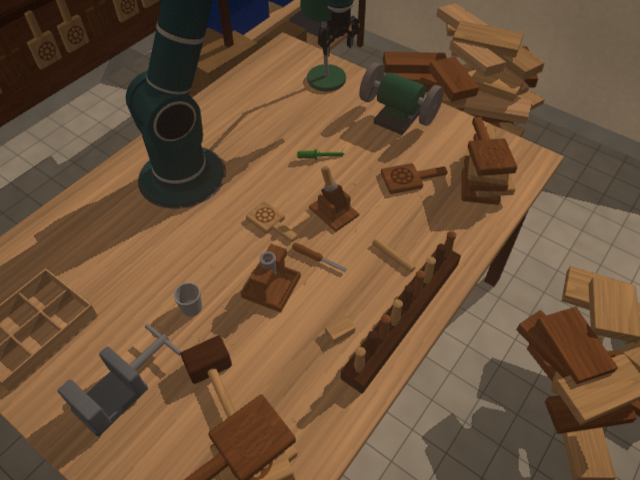

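View pics/side0.png

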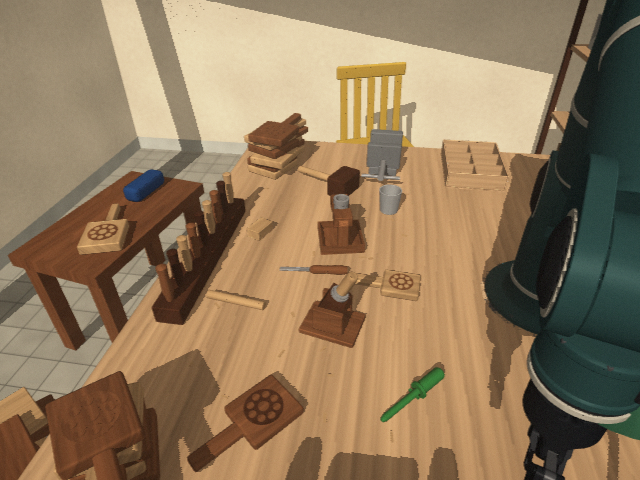

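Run:
```python
import cv2,numpy as np
a=cv2.imread("pics/scene0.png")[155:235,290:370]; b=cv2.imread("pics/side0.png")[260:350,295:395]
c=cv2.imread("pics/scene0.png")[235:315,230:310]; d=cv2.imread("pics/side0.png")[185:260,305:380]
f=lambda x:cv2.resize(x,(400,300),interpolation=cv2.INTER_CUBIC)
cv2.imwrite("pics/crop1.png",np.vstack([np.hstack([f(a[:60]),f(b[:75])]),np.hstack([f(c[:60]),f(d[:57,:76])])]))
```

```text
(no output)
```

View pics/crop1.png

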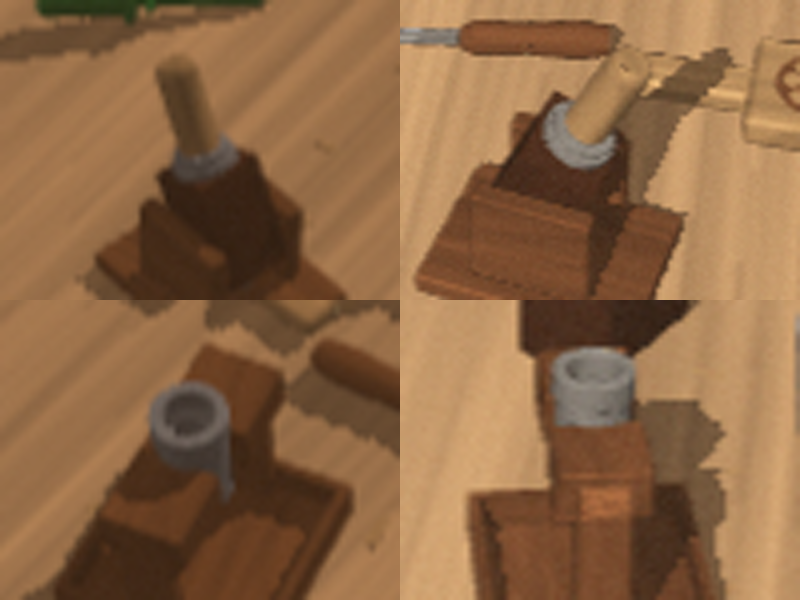

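```bash
cat > h.py <<'E'
from cell import monitor, snapshot, camera_params, order, models, arm
import cv2,numpy as np
from scipy.spatial.transform import Rotation as R
def rot(q): return R.from_quat(q,scalar_first=True)
def state(): return monitor.state()
def cam(name,st=None):
    p=camera_params(name)
    if name!="wrist": return p["mtx"],rot(p["attitude"]).as_matrix(),np.array(p["eye"])
    st=st or state(); A=rot(st["ee_rot"]).as_matrix(); M=p["mount"]
    return p["mtx"],A@M[:3,:3],A@M[:3,3]+st["eef_pos"]
def ray(c,px):
    K,A,e=c; d=np.linalg.solve(K,[px[0],px[1],1.]); d=A@np.array([d[0],-d[1],-d[2]]); return e,d/np.linalg.norm(d)
def proj(c,P):
    K,A,e=c; v=A.T@(np.asarray(P)-e); v=K@np.array([v[0],-v[1],-v[2]]); return v[:2]/v[2]
def tri(obs):
    S=np.zeros((3,3));b=np.zeros(3);rs=[ray(*o) for o in obs]
    for e,d in rs: Q=np.eye(3)-np.outer(d,d); S+=Q;b+=Q@e
    P=np.linalg.solve(S,b); return P,[round(1e3*np.linalg.norm(np.cross(P-e,d)),1) for e,d in rs]
def move(Rt,pt):
    s=state(); A=rot(s["ee_rot"]); w=(A.inv()*Rt).as_rotvec(degrees=True); t=A.inv().apply(np.asarray(pt)-s["eef_pos"])*1e3
    return np.round(w,1),np.round(t,1)
E
python3 - <<'E'
from h import *
s,d=cam("scene"),cam("side")
P={}
for n,a,b in (("top",(325,168),(353,276.2)),("col",(331.2,186),(339.5,293.7)),("rim",(267.6,257),(341.5,198.3))):
    P[n],r=tri([(s,a),(d,b)]); print(n,P[n].round(4),r)
v=P["top"]-P["col"]; L=np.linalg.norm(v); print(L,v/L,np.degrees(np.arccos(v[2]/L)),np.degrees(np.arctan2(v[1],v[0])))
E
```

```text
top [0.4572 0.1842 0.1622] [np.float64(0.0), np.float64(0.0)]
col [0.4846 0.1799 0.1047] [np.float64(0.4), np.float64(0.4)]
rim [ 0.5218 -0.1578  0.1416] [np.float64(0.2), np.float64(0.2)]
0.06387865146391991 [-0.42877732  0.06772688  0.90086796] 25.72760802731482 171.02408797831347
```

```bash
cat >> h.py <<'E'
def Rtool(a,az):
    a=np.array(a)/np.linalg.norm(a); x=np.array([np.cos(az),np.sin(az),0]); x-=a*(x@a); x/=np.linalg.norm(x)
    return R.from_matrix(np.c_[x,np.cross(-a,x),-a])
E
python3 - <<'E'
from h import *
a=np.array([-.429,.0677,.901]); a/=np.linalg.norm(a)
print(move(Rtool(a,np.radians(81)),np.array([.471,.182,.1335])+.12*a))
E
```

```text
(array([-21.5, -17.7,  77.8]), array([-330.3, -303.9,    6.7]))
```

jog_arm(increments=[[[-21.5, -17.7, 77.8, -330, -304, 6.7, 0], [-21.5, -17.7, 77.8, -330, -304, 6.7, 0], [-21.5, -17.7, 77.8, -330, -304, 6.7, 0], [-21.5, -17.7, 77.8, -330, -304, 6.7, 0], [-21.5, -17.7, 77.8, -330, -304, 6.7, 0], [-21.5, -17.7, 77.8, -330, -304, 6.7, 0], [-21.5, -17.7, 77.8, -330, -304, 6.7, 0], [-21.5, -17.7, 77.8, -330, -304, 6.7, 0], [-21.5, -17.7, 77.8, -330, -304, 6.7, 0], [-21.5, -17.7, 77.8, -330, -304, 6.7, 0], [-21.5, -17.7, 77.8, -330, -304, 6.7, 0], [-21.5, -17.7, 77.8, -330, -304, 6.7, 0]]])

```text
time: 1.7
eef_pos: [0.4208, 0.1851, 0.2417]
ee_rot: [0.17, 0.746, 0.628, 0.145]
wrist_force: [-0.2, -0.6, -1.2]
opening: 0.0851
```

Run:
```python
from h import *
a=np.array([-.429,.0677,.901]); a/=np.linalg.norm(a)
print(move(Rtool(a,np.radians(81)),np.array([.471,.182,.1335])+.12*a))
s=state(); im=snapshot("wrist"); cv2.imwrite("pics/w1.png",im[:,:,::-1]); c=cam("wrist",s)
print(s["joint_pos"],s["time"])
for P in ([.4572,.1842,.1622],[.4846,.1799,.1047]): print(proj(c,P))
for n in ("drift_grip","sleeve_mouth"): print([(np.round(d["point"],4),d["p"]) for d in models.boxes_of(n,"wrist")])
```

```text
(array([ 0.1,  0.2, -0.7]), array([ 4.8, -1.9, -0.8]))
[-1.07380058 -0.03975285  0.37530904  2.26486803  0.57029422  0.69018242
 -1.27194113] 1.7
[317.21372791 254.21453575]
[317.83423873 227.00761755]
[(array([0.463 , 0.1871, 0.1625]), 0.81)]
[(array([0.4931, 0.1937, 0.1   ]), 0.87)]
```

View pics/w1.png

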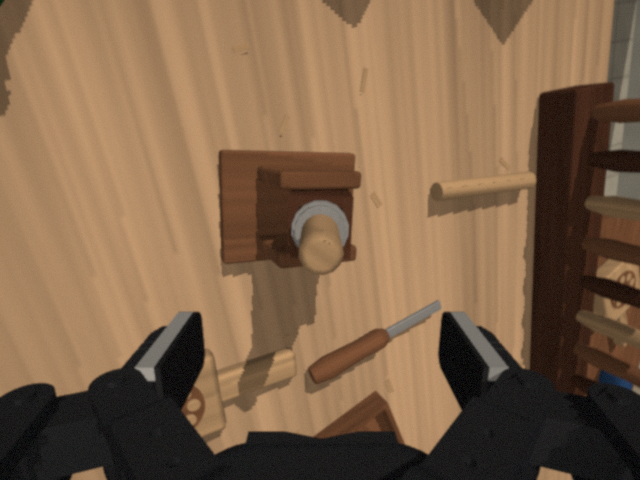

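Run:
```python
import cv2
a=cv2.imread("pics/w1.png")[140:280,200:380]; cv2.imwrite("pics/c2.png",cv2.resize(a,(720,560),interpolation=cv2.INTER_CUBIC))
```

```text
(no output)
```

View pics/c2.png

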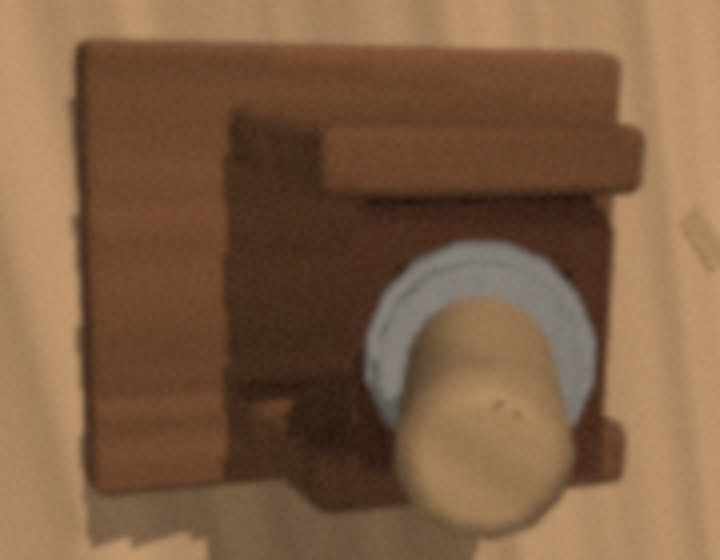

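Run:
```python
from h import *
from scipy.optimize import least_squares
c=cam("wrist"); s=cam("scene"); d=cam("side")
for z in (.008,.012,.02):
    q=[]
    for p in ((220.5,150.5),(354.8,153.75),(223.3,262.5)):
        e,r=ray(c,p); q.append(e+r*(z-e[2])/r[2])
    u,v=q[1]-q[0],q[2]-q[0]
    print(z,[x.round(4) for x in q],np.linalg.norm(u),np.linalg.norm(v),[np.degrees(np.arctan2(t[1],t[0])) for t in (u,v)])
def ax(p): 
    az=p[3]; l=np.radians(25); return np.array([np.sin(l)*np.cos(az),np.sin(l)*np.sin(az),np.cos(l)])
obs=[(s,(325,168),60,1),(d,(353,276.2),60,1),(s,(331.2,186),0,1),(d,(339.5,293.7),0,1),(c,(320.6,251.8),60,1),(c,(320.3,229.2),-1,1)]
def f(p):
    return np.concatenate([proj(k,p[:3]+ax(p)*h/1e3)-px for k,px,h,w in obs])
o=least_squares(f,[.48,.18,.105,3.0]); print(o.x,np.degrees(o.x[3]),o.fun.round(1))
print(move(R.identity(),o.x[:3])[1:], [ (cam("wrist")[1].T@(o.x[:3]+ax(o.x)*h-cam("wrist")[2]))[2] for h in (0,.06)])
```

```text
0.008 [array([0.4463, 0.2422, 0.008 ]), array([0.5744, 0.2162, 0.008 ]), array([0.4267, 0.1455, 0.008 ])] 0.130718343680531 0.09867430402270659 [np.float64(-11.481518838537133), np.float64(-101.46501644709282)]
0.012 [array([0.4455, 0.2425, 0.012 ]), array([0.5721, 0.2168, 0.012 ]), array([0.4261, 0.1469, 0.012 ])] 0.12920969469466195 0.0975354823049299 [np.float64(-11.481518838537133), np.float64(-101.4650164470928)]
0.02 [array([0.4438, 0.2431, 0.02  ]), array([0.5675, 0.218 , 0.02  ]), array([0.4249, 0.1498, 0.02  ])] 0.12619239672292396 0.09525783886937642 [np.float64(-11.481518838537127), np.float64(-101.4650164470928)]
[0.48310986 0.18422332 0.1065014  2.92110019] 167.36671243113787 [ 1.4 -0.6 -0.8  2.2  0.6 -1.4  0.6  0.8  0.5  0.8 -0.4  0.3]
(array([  3.6,  -0.7, 149.7]),) [np.float64(-0.28314446437774843), np.float64(-0.22509417144771862)]
```

```bash
cat >> h.py <<'E'
AZ=np.radians(168.5); L=np.radians(25)
A=np.array([np.sin(L)*np.cos(AZ),np.sin(L)*np.sin(AZ),np.cos(L)])
E
python3 - <<'E'
from h import *
from scipy.optimize import least_squares
c=cam("wrist"); s=cam("scene"); d=cam("side")
obs=[(s,(325,168),60,.4),(d,(353,276.2),60,.4),(s,(331.2,186),0,.4),(d,(339.5,293.7),0,.4),(c,(320.6,251.8),60,1),(c,(320.3,229.2),-1,1)]
f=lambda p: np.concatenate([w*(proj(k,p[:3]+A*h/1e3)-px) for k,px,h,w in obs])
o=least_squares(f,[.48,.18,.105]); print(o.x,o.fun.round(1))
G=o.x+A*.030; print("G",G)
Rt=Rtool(A,AZ-np.pi/2)
print(move(Rt,G+.06*A), move(Rt,G-.002*A))
E
```

```text
[0.48347746 0.18454449 0.10576028] [ 0.6 -0.1 -0.4  1.   0.3 -0.5  0.2  0.4  0.4  0.6 -0.5 -0.5]
G [0.47105344 0.18707219 0.13294951]
(array([ 0.7, -1.2,  2.3]), array([ 5.8,  0.3, 60.5])) (array([ 0.7, -1.2,  2.3]), array([  4.5,  -0.4, 122.5]))
```

jog_arm(increments=[[[0.7, -1.2, 2.3, 5.8, 0.3, 40, 0], [0.7, -1.2, 2.3, 5.8, 0.3, 60, 0], [0.7, -1.2, 2.3, 5, 0, 80, 0], [0.7, -1.2, 2.3, 4.5, -0.4, 100, 0], [0.7, -1.2, 2.3, 4.5, -0.4, 115, 0], [0.7, -1.2, 2.3, 4.5, -0.4, 122.5, 0], [0.7, -1.2, 2.3, 4.5, -0.4, 122.5, 0], [0.7, -1.2, 2.3, 4.5, -0.4, 122.5, 60], [0.7, -1.2, 2.3, 4.5, -0.4, 122.5, 100]]], force=20)

```text
time: 2.6
eef_pos: [0.4721, 0.187, 0.1318]
ee_rot: [0.168, 0.756, 0.617, 0.137]
wrist_force: [-0.7, -0.2, 0.3]
opening: 0.064
```

Run:
```python
from h import *
s=state(); im=snapshot("wrist"); cv2.imwrite("pics/w2.png",im[:,:,::-1])
print(s["opening"],s["wrist_force"],s["joint_pos"],move(Rtool(A,AZ-np.pi/2),np.array([.47105,.18707,.13295])-.002*A))
c=cam("wrist",s); print(proj(c,s["eef_pos"]),[proj(c,[.48348,.18454,.10576]+A*h) for h in (0,.06)])
```

```text
0.06396934507008728 [-0.68058117 -0.21259386  0.25291604] [-0.99581147  0.28221906  0.42679884  2.25575876  0.56114268  0.37080162
 -1.30298813] (array([ 0. ,  0. , -0.1]), array([-0.2, -0.5,  0.6]))
[321.47755561 342.30637687] [array([320.16965021, 307.84864991]), array([320.10387298, 401.05377118])]
```

View pics/w2.png

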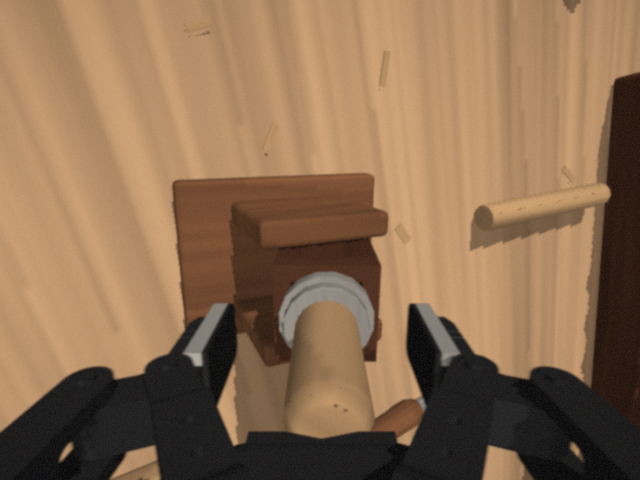

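Run:
```python
import cv2
a=cv2.imread("pics/w2.png")[260:440,240:420]; cv2.imwrite("pics/c3.png",cv2.resize(a,(600,600),interpolation=cv2.INTER_CUBIC))
```

```text
(no output)
```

View pics/c3.png

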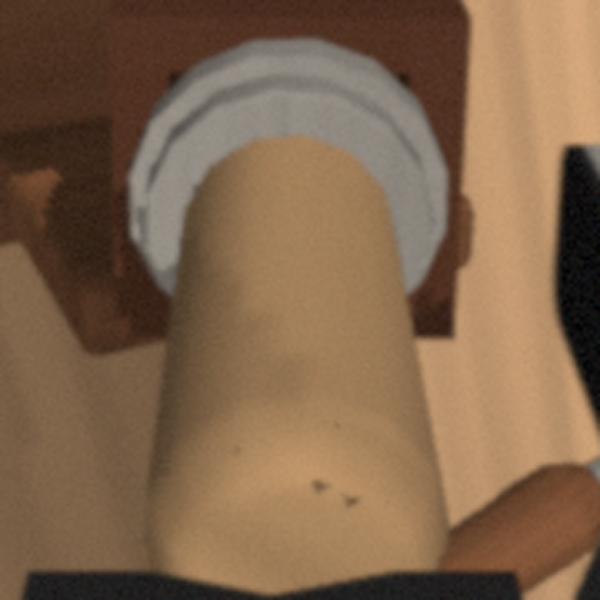

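Run:
```python
from h import *
from scipy.optimize import least_squares
s=state(); c=cam("wrist",s); K,Ac,e=c
T=rot(s["ee_rot"]).as_matrix()
th=np.linspace(0,2*np.pi,361)
def pr(P): 
    v=(P-e)@Ac; return np.c_[K[0,2]+K[0,0]*v[:,0]/-v[:,2],K[1,2]-K[1,1]*v[:,1]/-v[:,2]]
def model(p):
    O=s["eef_pos"]+T@np.r_[p[:3]]*1e-3; a=R.from_rotvec(T@np.r_[p[3:],0]).apply(A)
    u=np.cross(a,[0,1,0]);u/=np.linalg.norm(u);v=np.cross(a,u)
    C=lambda r,h:pr(O+h*a+r*(np.outer(np.cos(th),u)+np.outer(np.sin(th),v)))
    out=[C(.013,0)[:,1].min(),C(.018,0)[:,1].min(),C(.018,-.006)[:,1].min(),C(.018,-.006)[:,0].min(),C(.018,-.003)[:,0].max()]
    b,t=C(.013,0),C(.013,.06)
    for row in (230,500):
        y=260+row/3.3333; k=(y-b[:,1])/(t[:,1]-b[:,1]); x=b[:,0]+k*(t[:,0]-b[:,0]); out+= [x.min(),x.max()]
    return np.array(out)
X=lambda v:240+v/3.3333; Y=lambda v:260+v/3.3333
m=np.array([Y(135),Y(85),Y(38),X(128),X(447),X(185),X(392),X(150),X(447)])
o=least_squares(lambda p:model(np.r_[p,0,0])-m,[0,3,28]); print(o.x.round(2),o.fun.round(1))
o=least_squares(lambda p:model(p)-m,[0,3,28,0,0]); print(o.x[:3].round(2),np.degrees(o.x[3:]).round(2),o.fun.round(1))
```

```text
[-2.84  1.98 16.66] [-3.9 -1.   7.5  3.7 -3.  -2.7  2.8 -3.3  2.7]
[ 1.57  1.82 11.21] [ 0.73 16.14] [-3.8  0.3  4.2  1.3 -1.3 -4.2  4.2  0.8 -0.8]
```

Run:
```python
from h import *
s=state(); c=cam("wrist",s); T=rot(s["ee_rot"]).as_matrix(); O=s["eef_pos"]
P=lambda x,y,z: proj(c,O+T@np.array([x,y,z])/1e3).round(1)
for z in (25,28,31):
  for x in (-3,0,3): print(z,x,"handle base apex",P(x+13,2.3,z),"collar top apex",P(x+18,2.3,z),"bottom",P(x+18,2.3,z+6),"width collar",P(x,20.3,z)-P(x,-15.7,z), "wh", P(x,15.3,z)-P(x,-10.7,z), "top low",P(x-13,2.3,z-60))
print("obs 300.5 285.5 271.4 w95.7; block")
# side camera check: is TCP y-offset visible? compute line dist
```

```text
25 -3 handle base apex [327.  288.7] collar top apex [327.1 277.1] bottom [326.8 272. ] width collar [86.8 -0.1] wh [62.7 -0.1] top low [330.  457.6]
25 0 handle base apex [327.  281.8] collar top apex [327.1 270.1] bottom [326.9 265.2] width collar [87.2 -0.1] wh [63.  -0.1] top low [330.1 448.8]
25 3 handle base apex [327.1 274.8] collar top apex [327.1 263. ] bottom [326.9 258.3] width collar [87.7 -0.1] wh [63.3 -0.1] top low [330.1 439.9]
28 -3 handle base apex [326.9 285.9] collar top apex [326.9 274.5] bottom [326.7 269.6] width collar [85.3 -0.1] wh [61.6 -0.1] top low [329.7 449.4]
28 0 handle base apex [326.9 279.1] collar top apex [327.  267.6] bottom [326.8 262.9] width collar [85.8 -0.1] wh [62.  0.] top low [329.8 440.7]
28 3 handle base apex [327.  272.2] collar top apex [327.  260.6] bottom [326.8 256.1] width collar [86.2 -0.1] wh [62.3 -0.1] top low [329.9 432. ]
31 -3 handle base apex [326.8 283.2] collar top apex [326.8 272. ] bottom [326.6 267.2] width collar [83.9 -0.1] wh [60.6  0. ] top low [329.5 441.5]
31 0 handle base apex [326.8 276.5] collar top apex [326.9 265.2] bottom [326.7 260.6] width collar [84.3  0. ] wh [60.8  0. ] top low [329.6 433. ]
31 3 handle base apex [326.8 269.8] collar top apex [326.9 258.3] bottom [326.7 254. ] width collar [84.7  0. ] wh [61.2  0. ] top low [329.6 424.4]
obs 300.5 285.5 271.4 w95.7; block
```

jog_arm(increments=[[[0, 0, -7, 0, 0, 0, 0], [0, 0, -14, 0, 0, 0, 0], [0, 0, -21, 0, 0, 0, 0], [0, 0, -28, 0, 0, 0, 0], [0, 0, -35, 0, 0, 0, 0], [0, 0, -42, 0, 0, 0, 0], [0, 0, -49, 0, 0, 0, 0], [0, 0, -56, 0, 0, 0, 0], [0, 0, -63, 0, 0, 0, 0], [0, 0, -70, 0, 0, 0, 0], [0, 0, -77, 0, 0, 0, 0], [0, 0, -84, 0, 0, 0, 0]]])

```text
time: 3.65
eef_pos: [0.4722, 0.1868, 0.1321]
ee_rot: [0.217, 0.146, 0.965, -0.011]
wrist_force: [-0.3, -0.4, -0.1]
opening: 0.0854
```

Run:
```python
from h import *
s=state(); im=snapshot("wrist"); cv2.imwrite("pics/w3.png",im[:,:,::-1])
print(s["opening"],s["wrist_force"],s["joint_pos"],s["eef_pos"])
cv2.imwrite("pics/c4.png",cv2.resize(im[180:480,160:560,::-1],(800,600),interpolation=cv2.INTER_CUBIC))
```

```text
0.085417815690753 [-0.34984834 -0.35222559 -0.05708161] [-0.71556107  0.26301155  0.11040873  2.24752196  0.74481277  0.42745217
  0.00346882] [0.47223014 0.18683272 0.13209749]
```

View pics/c4.png

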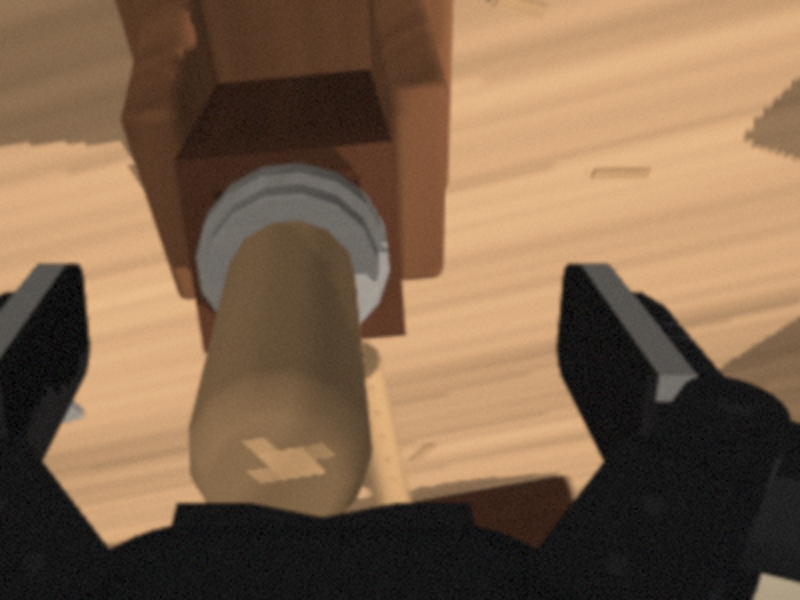

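jog_arm(increments=[[[0, 0, 0, -3, -6.1, 0, 0], [0, 0, 0, -3, -6.1, 0, 0], [0, 0, 0, -3, -6.1, 0, 100], [0, 0, 0, -3, -6.1, 0, 130], [0, 0, 0, -3, -6.1, 0, 140]]], force=20)

```text
time: 4.12
eef_pos: [0.4729, 0.1799, 0.1321]
ee_rot: [0.216, 0.15, 0.965, -0.011]
wrist_force: [0.4, 0.4, 0.1]
opening: 0.0519
```

Run:
```python
from h import *
s=state(); im=snapshot("wrist")
print(s["opening"],s["wrist_force"],s["eef_pos"],move(Rtool(A,AZ-np.pi/2-np.radians(-84)),s["eef_pos"]))
cv2.imwrite("pics/c5.png",im[180:480,160:560,::-1])
```

```text
0.05186222132639687 [0.35443718 0.41854608 0.05675625] [0.47288178 0.17986845 0.13213996] (array([-0.1,  0. ,  0.5]), array([-0.1, -0. , -0. ]))
```

View pics/c5.png

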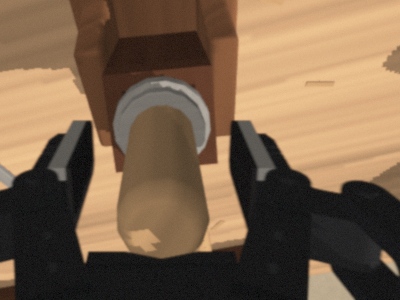

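jog_arm(increments=[[[0, 0, 0, 0, 0.4, 0, 150], [0, 0, 0, 0, 0.4, 0, 170], [0, 0, 0, 0, 0.4, 0, 255], [0, 0, 0, 0, 0.4, 0, 255], [0, 0, 0, 0, 0.4, 0, 255], [0, 0, 0, 0, 0.4, 0, 255], [0, 0, 0, 0, 0.4, 0, 255]]], force=20)

```text
time: 4.75
eef_pos: [0.473, 0.1801, 0.1321]
ee_rot: [0.216, 0.149, 0.965, -0.011]
wrist_force: [-4.5, 0.5, 4.2]
opening: 0.0254
```

```bash
cat > f.py <<'E'
from h import *
s=state(); T=rot(s["ee_rot"]).as_matrix()
print(round(s["time"],2),"open",round(s["opening"],4),"F tool",(T.T@s["wrist_force"]).round(2),"M tool",(T.T@s["moment"]).round(3),"pos",s["eef_pos"].round(4),"along A mm",round(1e3*(s["eef_pos"]-[.47288,.17987,.13214])@A,2),"j7",s["joint_pos"][6].round(3))
E
python3 f.py
```

```text
4.75 open 0.0254 F tool [ 2.21 -0.69 -5.71] M tool [ 0.29   0.71  -0.017] pos [0.473  0.1801 0.1321] along A mm -0.07 j7 0.013
```

jog_arm(increments=[[[0, 0, 0, 0, 0, -0.8, 255], [0, 0, -4, 0, 0, -0.8, 255], [0, 0, -8, 0, 0, -0.8, 255], [0, 0, -12, 0, 0, -0.8, 255], [0, 0, -16, 0, 0, -0.8, 255], [0, 0, -16, 0, 0, -0.8, 255]]], force=30)

```text
time: 5.25
eef_pos: [0.4726, 0.18, 0.1326]
ee_rot: [0.212, 0.012, 0.976, -0.041]
wrist_force: [0.2, 0.1, -1.9]
opening: 0.0249
```

```bash
python3 f.py
```

```text
5.25 open 0.0249 F tool [0.67 0.21 1.82] M tool [-0.144  0.722 -0.043] pos [0.4726 0.18   0.1326] along A mm 0.54 j7 0.277
```

jog_arm(increments=[[[0, 0, 0, 0, 0, -0.6, 255], [0, 0, 0, 0, 0, -1.2, 255], [0, 0, 0, 0, 0, -1.8, 255], [0, 0, 0, 0, 0, -1.8, 255]]])

```text
time: 5.58
eef_pos: [0.4719, 0.1801, 0.1341]
ee_rot: [0.212, 0.014, 0.976, -0.041]
wrist_force: [8.0, 1.0, -16.7]
opening: 0.0251
```

```bash
python3 f.py
```

```text
5.58 open 0.0251 F tool [-0.33  2.6  18.33] M tool [-0.477  0.252  0.003] pos [0.4719 0.1801 0.1341] along A mm 2.22 j7 0.276
```

jog_arm(increments=[[[0, 0, 0, 0, 0, 0.4, 255], [0, 0, -2, 0, 0, 0.4, 255], [0, 0, -4, 0, 0, 0.4, 255], [0, 0, -6, 0, 0, 0.4, 255], [0, 0, -8, 0, 0, 0.4, 255], [0, 0, -8, 0, 0, 0.4, 255]]])

```text
time: 6.08
eef_pos: [0.472, 0.1801, 0.1338]
ee_rot: [0.209, -0.055, 0.975, -0.056]
wrist_force: [1.9, -0.6, -8.0]
opening: 0.0252
```

```bash
python3 f.py
```

```text
6.08 open 0.0252 F tool [1.57 0.35 8.08] M tool [-0.294  0.684 -0.011] pos [0.472  0.1801 0.1338] along A mm 1.92 j7 0.407
```

jog_arm(increments=[[[0, 0, -2, 0, 0, 0, 255], [0, 0, -4, 0, 0, 0, 255], [0, 0, -6, 0, 0, 0, 255], [0, 0, -8, 0, 0, 0, 255], [0, 0, -8, 0, 0, 0, 255]]])

```text
time: 6.5
eef_pos: [0.472, 0.1801, 0.1339]
ee_rot: [0.205, -0.122, 0.969, -0.07]
wrist_force: [3.1, -0.4, -8.0]
opening: 0.0252
```

```bash
python3 f.py
```

```text
6.5 open 0.0252 F tool [0.36 0.45 8.61] M tool [-0.347  0.698  0.028] pos [0.472  0.1801 0.1339] along A mm 1.97 j7 0.537
```

jog_arm(increments=[[[0, 0, -2, 0, 0, 0, 255], [0, 0, -4, 0, 0, 0, 255], [0, 0, -4, 0, 0, 0, 255]]])

```text
time: 6.75
eef_pos: [0.472, 0.1802, 0.1339]
ee_rot: [0.202, -0.156, 0.964, -0.077]
wrist_force: [2.7, -0.2, -7.6]
opening: 0.0256
```

```bash
python3 f.py
```

```text
6.75 open 0.0256 F tool [0.49 0.71 8.05] M tool [-0.39   0.728  0.035] pos [0.472  0.1802 0.1339] along A mm 2.01 j7 0.602
```

jog_arm(increments=[[[0, 0, -2, 0, 0, 0, 255], [0, 0, -4, 0, 0, 0, 255], [0, 0, -4, 0, 0, 0, 255]]])

```text
time: 7.0
eef_pos: [0.4721, 0.1802, 0.134]
ee_rot: [0.199, -0.189, 0.958, -0.084]
wrist_force: [2.2, -0.5, -9.0]
opening: 0.0252
```

```bash
python3 f.py
```

```text
7.0 open 0.0252 F tool [1.48 0.92 9.15] M tool [-0.428  0.675 -0.016] pos [0.4721 0.1802 0.134 ] along A mm 2.03 j7 0.667
```

jog_arm(increments=[[[0, 0, -2, 0, 0, 0, 255], [0, 0, -4, 0, 0, 0, 255], [0, 0, -4, 0, 0, 0, 255]]])

```text
time: 7.25
eef_pos: [0.4721, 0.1803, 0.1341]
ee_rot: [0.196, -0.222, 0.951, -0.091]
wrist_force: [2.1, -1.0, -7.7]
opening: 0.0253
```

```bash
python3 f.py
```

```text
7.25 open 0.0253 F tool [1.26 0.34 7.9 ] M tool [-0.42   0.658 -0.028] pos [0.4721 0.1803 0.1341] along A mm 2.09 j7 0.733
```

jog_arm(increments=[[[0, 0, -2, 0, 0, 0, 255], [0, 0, -4, 0, 0, 0, 255], [0, 0, -4, 0, 0, 0, 255]]])

```text
time: 7.5
eef_pos: [0.4721, 0.1804, 0.1341]
ee_rot: [0.193, -0.255, 0.942, -0.098]
wrist_force: [0.7, -0.7, -5.5]
opening: 0.0256
```

```bash
python3 f.py
```

```text
7.5 open 0.0256 F tool [1.49 0.66 5.34] M tool [-0.502  0.636  0.011] pos [0.4721 0.1804 0.1341] along A mm 2.14 j7 0.798
```

jog_arm(increments=[[[0, 0, -2, 0, 0, 0, 255], [0, 0, -4, 0, 0, 0, 255], [0, 0, -4, 0, 0, 0, 255]]])

```text
time: 7.75
eef_pos: [0.4722, 0.1805, 0.1343]
ee_rot: [0.19, -0.288, 0.933, -0.104]
wrist_force: [-0.2, -0.8, -2.3]
opening: 0.0253
```

```bash
python3 f.py
```

```text
7.75 open 0.0253 F tool [1.26 0.16 2.09] M tool [-0.543  0.545 -0.003] pos [0.4722 0.1805 0.1343] along A mm 2.24 j7 0.864
```

jog_arm(increments=[[[0, 0, -2, 0, 0, 0, 255], [0, 0, -4, 0, 0, 0, 255], [0, 0, -4, 0, 0, 0, 255]]])

```text
time: 8.0
eef_pos: [0.4722, 0.1805, 0.1342]
ee_rot: [0.186, -0.32, 0.922, -0.111]
wrist_force: [-0.2, 0.0, -2.7]
opening: 0.0254
```

```bash
python3 f.py
```

```text
8.0 open 0.0254 F tool [0.87 1.03 2.33] M tool [-0.533  0.528 -0.016] pos [0.4722 0.1805 0.1342] along A mm 2.24 j7 0.93
```

jog_arm(increments=[[[0, 0, 0, 0, 0, -0.4, 255], [0, 0, 0, 0, 0, -0.8, 255], [0, 0, 0, 0, 0, -0.8, 255]]])

```text
time: 8.25
eef_pos: [0.4718, 0.1804, 0.1349]
ee_rot: [0.186, -0.32, 0.922, -0.111]
wrist_force: [-0.9, 0.4, -2.1]
opening: 0.0252
```

```bash
python3 f.py
```

```text
8.25 open 0.0252 F tool [0.96 1.51 1.46] M tool [-0.553  0.433 -0.   ] pos [0.4718 0.1804 0.1349] along A mm 3.01 j7 0.932
```

jog_arm(increments=[[[0, 0, 0, 0, 0, -0.6, 255], [0, 0, 0, 0, 0, -1.2, 255], [0, 0, 0, 0, 0, -1.8, 255], [0, 0, 0, 0, 0, -1.8, 255]]])

```text
time: 8.58
eef_pos: [0.471, 0.1805, 0.1365]
ee_rot: [0.186, -0.321, 0.922, -0.111]
wrist_force: [0.1, 0.5, -2.2]
opening: 0.025
```

```bash
python3 f.py
```

```text
8.58 open 0.025 F tool [0.16 1.03 1.98] M tool [-0.579  0.435 -0.004] pos [0.471  0.1805 0.1365] along A mm 4.8 j7 0.938
```

jog_arm(increments=[[[0, 0, 0, 0, 0, -3, 255], [0, 0, 0, 0, 0, -6, 255], [0, 0, 0, 0, 0, -9, 255], [0, 0, 0, 0, 0, -12, 255], [0, 0, 0, 0, 0, -15, 255], [0, 0, 0, 0, 0, -15, 255]]], force=45)

```text
time: 9.08
eef_pos: [0.4648, 0.182, 0.1507]
ee_rot: [0.186, -0.321, 0.922, -0.111]
wrist_force: [-0.0, 1.0, -2.1]
opening: 0.025
```

```bash
python3 f.py; python3 -c "
from h import *
T=rot(state()['ee_rot']).as_matrix(); print(T.T@A)"
```

```text
9.08 open 0.025 F tool [-0.05  1.48  1.82] M tool [-0.549  0.439 -0.017] pos [0.4648 0.182  0.1507] along A mm 20.32 j7 0.975
[ 1.42349055e-04 -1.13853226e-03 -9.99999342e-01]
```

Free and straight. Draw fully out.

jog_arm(increments=[[[0, 0, 0, 0, 0, -8, 255], [0, 0, 0, 0, 0, -16, 255], [0, 0, 0, 0, 0, -24, 255], [0, 0, 0, 0, 0, -32, 255], [0, 0, 0, 0, 0, -40, 255], [0, 0, 0, 0, 0, -50, 255], [0, 0, 0, 0, 0, -60, 255], [0, 0, 0, 0, 0, -70, 255], [0, 0, 0, 0, 0, -80, 255], [0, 0, 0, 0, 0, -90, 255], [0, 0, 0, 0, 0, -100, 255], [0, 0, 0, 0, 0, -100, 255]]])

```text
time: 10.08
eef_pos: [0.4233, 0.191, 0.2426]
ee_rot: [0.187, -0.321, 0.922, -0.111]
wrist_force: [0.0, 0.8, -1.1]
opening: 0.025
```

```bash
python3 f.py
python3 - <<'E'
from h import *
s=state(); print(s["joint_pos"]); tip=s["eef_pos"]-A*.128; print("tip~",tip)
im=snapshot("scene"); cv2.imwrite("pics/s1.png",im[:,:,::-1]); im2=snapshot("side"); cv2.imwrite("pics/d1.png",im2[:,:,::-1])
f=lambda x:cv2.resize(x[:,:,::-1],(400,400),interpolation=cv2.INTER_CUBIC)
print(proj(cam("scene"),s["eef_pos"]),proj(cam("side"),s["eef_pos"]),proj(cam("scene"),tip),proj(cam("side"),tip))
cv2.imwrite("pics/c6.png",np.hstack([f(im[110:230,270:390]),f(im2[200:320,300:420])]))
# target vertical over barrel
Tm=np.array([.5218,-.1578,.1416])
up=np.array([0,0,1.]); B=rot(s["ee_rot"]).as_matrix()
for az in range(-180,181,30):
    print(az,move(Rtool(up,np.radians(az)),[.5218,-.1578,.33]))
E
```

```text
10.08 open 0.025 F tool [-0.24  0.98  0.96] M tool [-0.538  0.377 -0.018] pos [0.4233 0.191  0.2426] along A mm 121.58 j7 1.165
[-0.55002598 -0.0025572  -0.1515017   2.22541664  0.53557367  0.70927794
  1.16511603]
tip~ [0.47627364 0.18026034 0.12657586]
[317.05377039 142.0670711 ] [371.4520589  249.13068186] [329.23049088 179.80835877] [343.7152844  286.67546835]
-180 (array([-13.1,  21.9,  37.8]), array([ 125. , -350.9,  -10.2]))
-150 (array([-18. ,  17.5,   8.3]), array([ 125. , -350.9,  -10.2]))
-120 (array([-22. ,  12.3, -21.3]), array([ 125. , -350.9,  -10.2]))
-90 (array([-25.1,   6.3, -50.8]), array([ 125. , -350.9,  -10.2]))
-60 (array([-27.3,  -0.4, -80.2]), array([ 125. , -350.9,  -10.2]))
-30 (array([ -28.3,   -8. , -109.6]), array([ 125. , -350.9,  -10.2]))
0 (array([ -28. ,  -16.7, -138.8]), array([ 125. , -350.9,  -10.2]))
30 (array([ -26. ,  -26.8, -167.7]), array([ 125. , -350.9,  -10.2]))
60 (array([ 17.1,  30.6, 155. ]), array([ 125. , -350.9,  -10.2]))
90 (array([  7.6,  30.1, 125.9]), array([ 125. , -350.9,  -10.2]))
120 (array([-0.4, 28.4, 96.7]), array([ 125. , -350.9,  -10.2]))
150 (array([-7.2, 25.6, 67.2]), array([ 125. , -350.9,  -10.2]))
180 (array([-13.1,  21.9,  37.8]), array([ 125. , -350.9,  -10.2]))
```

View pics/c6.png

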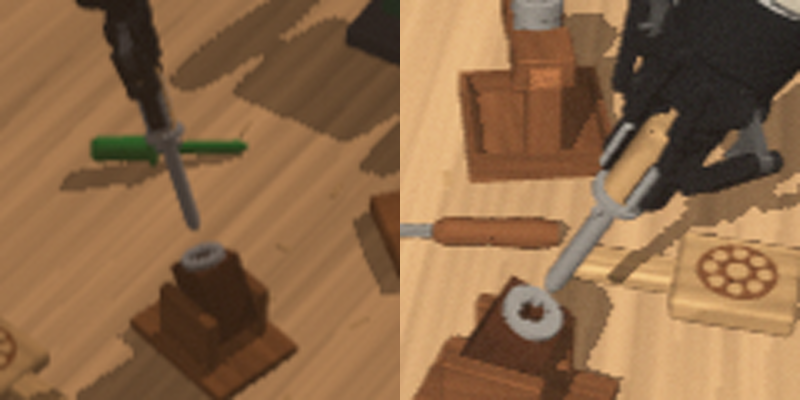

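jog_arm(increments=[[[-0.6, 2.1, 5.6, 10.4, -29, -12, 255], [-1.2, 4.2, 11.2, 20.8, -58, -14, 255], [-1.8, 6.4, 16.8, 31, -88, -14, 255], [-2.4, 8.5, 22.4, 42, -117, -13, 255], [-3, 10.7, 28, 52, -146, -12, 255], [-3.6, 12.8, 33.6, 62, -175, -11, 255], [-4.2, 14.9, 39.2, 73, -205, -10, 255], [-4.8, 17.1, 44.8, 83, -234, -10, 255], [-5.4, 19.2, 50.4, 94, -263, -10, 255], [-6, 21.3, 56, 104, -292, -10, 255], [-6.6, 23.5, 61.6, 115, -322, -10, 255], [-7.2, 25.6, 67.2, 125, -350, -10, 255]]], force=60)

```text
time: 11.18
eef_pos: [0.5216, -0.159, 0.329]
ee_rot: [-0.001, 0.261, 0.965, -0.001]
wrist_force: [1.3, 0.1, -2.4]
opening: 0.0251
```

```bash
python3 f.py
python3 - <<'E'
from h import *
print(state()["joint_pos"],move(Rtool([0,0,1],np.radians(150)),[.5218,-.1578,.300]))
E
```

```text
11.18 open 0.0251 F tool [-1.05  0.71  2.35] M tool [ 0.001  0.027 -0.007] pos [ 0.5216 -0.159   0.329 ] along A mm 129.71 j7 1.353
[-0.05807023  0.21322099  0.34958788  1.72044426 -0.07548622  1.22433555
  1.35286889] (array([-0.1, -0.1, -0.3]), array([ 0.4,  1.2, 29. ]))
```

jog_arm(increments=[[[0, 0, 0, 0.4, 1.2, 10, 255], [0, 0, 0, 0.4, 1.2, 20, 255], [0, 0, 0, 0.4, 1.2, 29, 255], [0, 0, 0, 0.4, 1.2, 29, 255], [0, 0, 0, 0.4, 1.2, 29, 255]]])

```text
time: 11.6
eef_pos: [0.5213, -0.1549, 0.2996]
ee_rot: [-0.001, 0.258, 0.966, -0.001]
wrist_force: [0.3, -0.1, -2.8]
opening: 0.0245
```

Run:
```python
from h import *
s=state(); im=snapshot("scene"); im2=snapshot("side")
cv2.imwrite("pics/s2.png",im[:,:,::-1]); cv2.imwrite("pics/d2.png",im2[:,:,::-1])
f=lambda x:cv2.resize(x[:,:,::-1],(400,560),interpolation=cv2.INTER_CUBIC)
for c in ("scene","side"): print([proj(cam(c),s["eef_pos"]-[0,0,h]).round(1) for h in (.128,.033)])
print(s["eef_pos"])
cv2.imwrite("pics/c7.png",np.hstack([f(im[205:289,238:298]),f(im2[145:229,312:372])]))
```

```text
[array([267.3, 249.6]), array([264.4, 227.1])]
[array([341.9, 189.3]), array([342.7, 157.2])]
[ 0.52127332 -0.15492802  0.29963562]
```

View pics/c7.png

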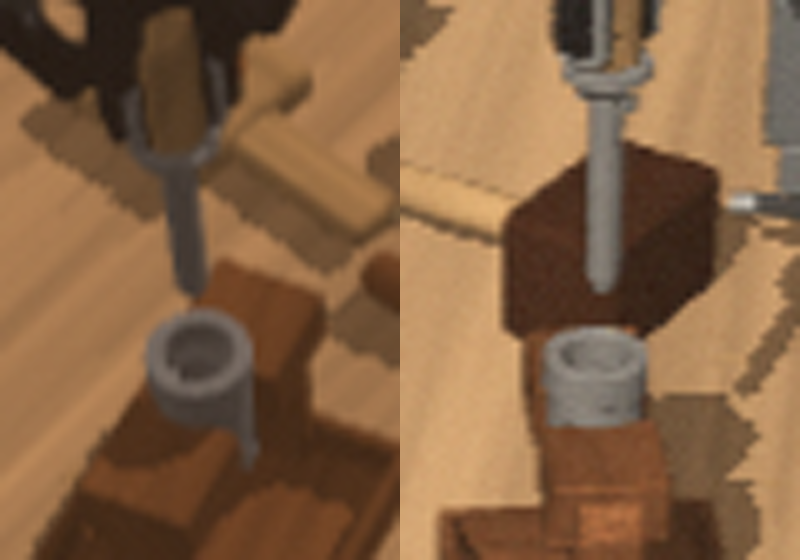

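Run:
```python
from h import *
s,d=cam("scene"),cam("side")
t,r1=tri([(s,(266.5,248.2)),(d,(342.3,188.5))]); m,r2=tri([(s,(267.9,257.8)),(d,(341.3,197.9))])
st=state()
print(t.round(4),r1,m.round(4),r2,(m-t).round(4), st["eef_pos"], (st["eef_pos"]-t).round(4))
g=st["eef_pos"]+(m-t)*[1,1,0]; print(g, move(Rtool([0,0,1],np.radians(150)),g))
```

```text
[ 0.5193 -0.1545  0.1749] [np.float64(0.9), np.float64(0.9)] [ 0.5233 -0.1594  0.1415] [np.float64(0.6), np.float64(0.6)] [ 0.004  -0.005  -0.0334] [ 0.52169966 -0.15530609  0.30068746] [ 0.0024 -0.0008  0.1258]
[ 0.52569347 -0.16026118  0.30068746] (array([-0.1,  0. ,  0.1]), array([-5.9, -2.3,  0. ]))
```

Run:
```python
from h import *
from scipy.optimize import least_squares
s,d=cam("scene"),cam("side"); st=state()
def fx(z,a,b):
    o=least_squares(lambda p:np.r_[proj(s,[*p,z])-a,(proj(d,[*p,z])-b)],[.52,-.155]); return o.x.round(4),o.fun.round(1)
t=fx(st["eef_pos"][2]-.128,(266.5,248.2),(342.3,188.5)); m=fx(.145,(267.9,257.8),(341.3,197.9)); print(t,m,m[0]-t[0],st["eef_pos"][:2]-t[0])
im=snapshot("wrist"); cv2.imwrite("pics/w4.png",im[:,:,::-1]); c=cam("wrist",st)
print([proj(c,[.5235,-.159,.145]).round(1)],proj(c,st["eef_pos"]-[0,0,.128]).round(1))
p=proj(c,[.5235,-.159,.145]).astype(int); print(p)
cv2.imwrite("pics/c8.png",cv2.resize(im[130:430,170:470,::-1],(600,600),interpolation=cv2.INTER_CUBIC))
```

```text
(array([ 0.5189, -0.1545]), array([0.2, 0.6, 0.4, 0.6])) (array([ 0.5239, -0.1593]), array([-0.1, -0.8, -0.4, -1. ])) [ 0.005  -0.0048] [ 0.00279966 -0.00080609]
[array([317., 236.])] [320.1 241.8]
[317 235]
```

jog_arm(increments=[[[0, 0, 0, -3, -1, 5, 255], [0, 0, 0, -6.3, -2, 10, 255], [0, 0, 0, -6.3, -2, 15, 255], [0, 0, 0, -6.3, -2, 20, 255], [0, 0, 0, -6.3, -2, 20, 255], [0, 0, 0, -6.3, -2, 20, 255]]])

```text
time: 12.25
eef_pos: [0.5259, -0.1608, 0.2799]
ee_rot: [-0.001, 0.259, 0.966, -0.001]
wrist_force: [0.4, 0.2, -1.3]
opening: 0.0247
```

```bash
python3 f.py
python3 - <<'E'
from h import *
s=state(); I={n:snapshot(n)[:,:,::-1] for n in ("scene","side","wrist")}
for n in I: cv2.imwrite(f"pics/{n}3.png",I[n])
c=cam("wrist",s); print([proj(c,s["eef_pos"]-[0,0,h]) for h in (.128,.033,.1547)])
f=lambda x,w,h:cv2.resize(x,(w,h),interpolation=cv2.INTER_CUBIC)
L=np.vstack([f(I["scene"][229:279,243:293],300,300),f(I["side"][170:220,317:367],300,300)])
cv2.imwrite("pics/c8.png",np.hstack([L,f(I["wrist"][150:330,245:395],500,600)]))
E
```

```text
12.25 open 0.0247 F tool [-0.3   0.37  1.31] M tool [-0.025 -0.002  0.029] pos [ 0.5259 -0.1608  0.2799] along A mm 83.27 j7 1.375
[array([320.16267859, 242.03712965]), array([319.37285581, 301.81336696]), array([320.29487178, 232.03233922])]
```

View pics/c8.png

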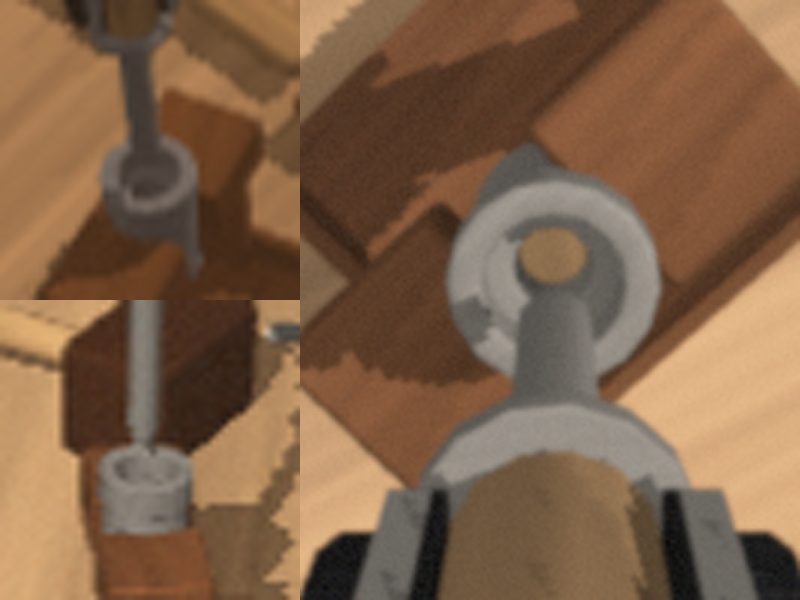

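jog_arm(increments=[[[0, 0, 0, 3, -0.6, 0, 255], [0, 0, 0, 3, -0.6, 4, 255], [0, 0, 0, 3, -0.6, 8, 255], [0, 0, 0, 3, -0.6, 12, 255], [0, 0, 0, 3, -0.6, 16, 255], [0, 0, 0, 3, -0.6, 20, 255], [0, 0, 0, 3, -0.6, 20, 255]]], force=80)

```text
time: 12.98
eef_pos: [0.5228, -0.1597, 0.2593]
ee_rot: [-0.001, 0.259, 0.966, -0.001]
wrist_force: [0.1, 0.3, -2.8]
opening: 0.0247
```

```bash
python3 f.py
```

```text
12.98 open 0.0247 F tool [0.05 0.35 2.82] M tool [-0.013  0.01   0.002] pos [ 0.5228 -0.1597  0.2593] along A mm 65.94 j7 1.381
```

jog_arm(increments=[[[0, 0, 0, 0, 0, 2, 255], [0, 0, 0, 0, 0, 4, 255], [0, 0, 0, 0, 0, 6, 255], [0, 0, 0, 0, 0, 8, 255], [0, 0, 0, 0, 0, 8, 255]]])

```text
time: 13.4
eef_pos: [0.523, -0.1598, 0.2519]
ee_rot: [-0.001, 0.259, 0.966, -0.001]
wrist_force: [1.3, 0.9, -2.9]
opening: 0.0242
```

```bash
python3 f.py
```

```text
13.4 open 0.0242 F tool [-0.65  1.39  2.91] M tool [-0.011  0.019  0.058] pos [ 0.523  -0.1598  0.2519] along A mm 59.17 j7 1.384
```

jog_arm(increments=[[[0, 0, 0, 0, 0, 2, 255], [0, 0, 0, 0, 0, 4, 255], [0, 0, 0, 0, 0, 6, 255], [0, 0, 0, 0, 0, 6, 255]]])

```text
time: 13.73
eef_pos: [0.523, -0.1598, 0.2459]
ee_rot: [-0.001, 0.259, 0.966, -0.001]
wrist_force: [-0.3, -0.9, -2.8]
opening: 0.0245
```

```bash
python3 f.py
```

```text
13.73 open 0.0245 F tool [-0.18 -0.94  2.83] M tool [-0.028  0.044  0.033] pos [ 0.523  -0.1598  0.2459] along A mm 53.7 j7 1.386
```

jog_arm(increments=[[[0, 0, 0, 0, 0, 2, 255], [0, 0, 0, 0, 0, 4, 255], [0, 0, 0, 0, 0, 4, 255]]])

```text
time: 13.98
eef_pos: [0.523, -0.1599, 0.2419]
ee_rot: [-0.001, 0.259, 0.966, -0.001]
wrist_force: [-0.3, 0.5, -2.6]
opening: 0.024
```

```bash
python3 f.py
```

```text
13.98 open 0.024 F tool [0.53 0.29 2.64] M tool [ 0.008 -0.022  0.014] pos [ 0.523  -0.1599  0.2419] along A mm 50.1 j7 1.388
```

jog_arm(increments=[[[0, 0, 0, 0, 0, 2, 255], [0, 0, 0, 0, 0, 4, 255], [0, 0, 0, 0, 0, 6, 255], [0, 0, 0, 0, 0, 8, 255], [0, 0, 0, 0, 0, 8, 255]]])

```text
time: 14.4
eef_pos: [0.5235, -0.16, 0.2347]
ee_rot: [0.0, 0.259, 0.966, -0.001]
wrist_force: [-1.6, 0.8, 3.4]
opening: 0.0243
```

```bash
python3 f.py
```

```text
14.4 open 0.0243 F tool [ 1.83 -0.12 -3.39] M tool [-0.079  0.304 -0.028] pos [ 0.5235 -0.16    0.2347] along A mm 43.35 j7 1.391
```

jog_arm(increments=[[[0, 0, 0, 0, 0, 2, 255], [0, 0, 0, 0, 0, 4, 255], [0, 0, 0, 0, 0, 6, 255], [0, 0, 0, 0, 0, 6, 255]]])

```text
time: 14.73
eef_pos: [0.5236, -0.16, 0.2288]
ee_rot: [0.0, 0.259, 0.966, -0.001]
wrist_force: [-0.8, 0.9, 3.7]
opening: 0.0241
```

```bash
python3 f.py
```

```text
14.73 open 0.0241 F tool [ 1.2   0.38 -3.67] M tool [-0.266  0.214  0.017] pos [ 0.5236 -0.16    0.2288] along A mm 37.98 j7 1.393
```

jog_arm(increments=[[[0, 0, 0, 0, 0, 3, 255], [0, 0, 0, 0, 0, 6, 255], [0, 0, 0, 0, 0, 9, 255], [0, 0, 0, 0, 0, 12, 255], [0, 0, 0, 0, 0, 15, 255], [0, 0, 0, 0, 0, 18, 255], [0, 0, 0, 0, 0, 20, 255], [0, 0, 0, 0, 0, 20, 255]]])

```text
time: 15.4
eef_pos: [0.5234, -0.1599, 0.2084]
ee_rot: [-0.0, 0.259, 0.966, -0.001]
wrist_force: [-0.2, 1.4, 0.1]
opening: 0.0242
```

```bash
python3 f.py
```

```text
15.4 open 0.0242 F tool [ 0.86  1.14 -0.12] M tool [-0.331 -0.141  0.041] pos [ 0.5234 -0.1599  0.2084] along A mm 19.57 j7 1.402
```

jog_arm(increments=[[[0, 0, 0, 0, 0, 3, 255], [0, 0, 0, 0, 0, 6, 255], [0, 0, 0, 0, 0, 9, 255], [0, 0, 0, 0, 0, 12, 255], [0, 0, 0, 0, 0, 15, 255], [0, 0, 0, 0, 0, 18, 255], [0, 0, 0, 0, 0, 18, 255]]])

```text
time: 15.98
eef_pos: [0.5227, -0.1599, 0.1895]
ee_rot: [-0.001, 0.259, 0.966, -0.001]
wrist_force: [0.3, -0.5, -1.3]
opening: 0.0243
```

```bash
python3 f.py
```

```text
15.98 open 0.0243 F tool [-0.51 -0.27  1.32] M tool [-0.031 -0.087 -0.021] pos [ 0.5227 -0.1599  0.1895] along A mm 2.68 j7 1.41
```

jog_arm(increments=[[[0, 0, 0, 0, 0, 2, 255], [0, 0, 0, 0, 0, 4, 255], [0, 0, 0, 0, 0, 6, 255], [0, 0, 0, 0, 0, 8, 255], [0, 0, 0, 0, 0, 8, 255]]])

```text
time: 16.4
eef_pos: [0.5229, -0.16, 0.1819]
ee_rot: [-0.001, 0.259, 0.966, -0.001]
wrist_force: [0.6, 0.2, -1.9]
opening: 0.0247
```

```bash
python3 f.py
```

```text
16.4 open 0.0247 F tool [-0.44  0.44  1.86] M tool [0.017 0.008 0.011] pos [ 0.5229 -0.16    0.1819] along A mm -4.24 j7 1.414
```

jog_arm(increments=[[[0, 0, 0, 0, 0, 1, 255], [0, 0, 0, 0, 0, 2, 255], [0, 0, 0, 0, 0, 2, 255]]])

```text
time: 16.65
eef_pos: [0.523, -0.16, 0.1802]
ee_rot: [-0.0, 0.259, 0.966, -0.001]
wrist_force: [0.4, 0.1, -2.1]
opening: 0.0247
```

```bash
python3 f.py
python3 - <<'E'
from h import *
for c in ("scene","side"):
    snapshot(c); print([(d["point"],d["p"]) for d in models.boxes_of("slug_mid",c)])
E
```

```text
16.65 open 0.0247 F tool [-0.35  0.28  2.13] M tool [0.035 0.064 0.027] pos [ 0.523  -0.16    0.1802] along A mm -5.83 j7 1.415
[([0.562, -0.0068, 0.0227], 0.6), ([0.5337, -0.1654, 0.1887], 0.24)]
[]
```

jog_arm(increments=[[[0, 0, 0, 0, 0, 0.7, 255], [0, 0, 0, 0, 0, 1.4, 255], [0, 0, 0, 0, 0, 2, 255], [0, 0, 0, 0, 0, 2, 255]]])

```text
time: 17.18
eef_pos: [0.523, -0.16, 0.1782]
ee_rot: [-0.0, 0.259, 0.966, -0.001]
wrist_force: [-0.3, 0.5, -2.3]
opening: 0.0243
```

```bash
python3 f.py
```

```text
17.18 open 0.0243 F tool [0.52 0.32 2.33] M tool [-0.    -0.015 -0.02 ] pos [ 0.523  -0.16    0.1782] along A mm -7.68 j7 1.416
```

jog_arm(increments=[[[0, 0, 0, 0, 0, 0.5, 255], [0, 0, 0, 0, 0, 0.9, 255], [0, 0, 0, 0, 0, 0.9, 255]]])

```text
time: 17.43
eef_pos: [0.523, -0.16, 0.1773]
ee_rot: [-0.0, 0.259, 0.966, -0.001]
wrist_force: [-0.1, -0.4, -2.5]
opening: 0.0243
```

```bash
python3 f.py
```

```text
17.43 open 0.0243 F tool [-0.12 -0.36  2.49] M tool [ 0.032  0.009 -0.012] pos [ 0.523  -0.16    0.1773] along A mm -8.43 j7 1.417
```

jog_arm(increments=[[[0, 0, 0, 0, 0, 0.5, 255], [0, 0, 0, 0, 0, 1, 255], [0, 0, 0, 0, 0, 1, 255]]])

```text
time: 17.68
eef_pos: [0.523, -0.16, 0.1763]
ee_rot: [-0.0, 0.259, 0.966, -0.001]
wrist_force: [0.3, 0.3, -3.0]
opening: 0.0244
```

```bash
python3 f.py
```

```text
17.68 open 0.0244 F tool [-0.15  0.4   2.99] M tool [-0.008 -0.01   0.013] pos [ 0.523  -0.16    0.1763] along A mm -9.36 j7 1.417
```

jog_arm(increments=[[[0, 0, 0, 0, 0, 0.5, 255], [0, 0, 0, 0, 0, 1, 255], [0, 0, 0, 0, 0, 1, 255]]])

```text
time: 17.93
eef_pos: [0.523, -0.16, 0.1753]
ee_rot: [-0.0, 0.259, 0.966, -0.001]
wrist_force: [-0.5, -0.4, -2.8]
opening: 0.0237
```

```bash
python3 f.py
```

```text
17.93 open 0.0237 F tool [ 0.2  -0.56  2.78] M tool [-0.036  0.023  0.027] pos [ 0.523  -0.16    0.1753] along A mm -10.27 j7 1.418
```

jog_arm(increments=[[[0, 0, 0, 0, 0, 0.5, 255], [0, 0, 0, 0, 0, 1, 255], [0, 0, 0, 0, 0, 1, 255]]])

```text
time: 18.18
eef_pos: [0.523, -0.16, 0.1743]
ee_rot: [-0.0, 0.259, 0.966, -0.001]
wrist_force: [-0.0, -0.3, -3.9]
opening: 0.0247
```

```bash
python3 f.py
```

```text
18.18 open 0.0247 F tool [-0.15 -0.28  3.95] M tool [-0.    -0.008  0.02 ] pos [ 0.523  -0.16    0.1743] along A mm -11.17 j7 1.418
```

jog_arm(increments=[[[0, 0, 0, 0, 0, 0.5, 255], [0, 0, 0, 0, 0, 1, 255], [0, 0, 0, 0, 0, 1, 255]]])

```text
time: 18.43
eef_pos: [0.523, -0.16, 0.1733]
ee_rot: [-0.0, 0.259, 0.966, -0.001]
wrist_force: [1.0, 0.2, -2.6]
opening: 0.0244
```

```bash
python3 f.py
```

```text
18.43 open 0.0244 F tool [-0.75  0.65  2.62] M tool [0.042 0.034 0.005] pos [ 0.523  -0.16    0.1733] along A mm -12.08 j7 1.419
```

jog_arm(increments=[[[0, 0, 0, 0, 0, 0.7, 255], [0, 0, 0, 0, 0, 1.3, 255], [0, 0, 0, 0, 0, 1.3, 255]]])

```text
time: 18.68
eef_pos: [0.5231, -0.16, 0.1726]
ee_rot: [-0.0, 0.259, 0.966, -0.001]
wrist_force: [-3.3, 0.7, 6.0]
opening: 0.0242
```

```bash
python3 f.py
python3 - <<'E'
from h import *
im=snapshot("side")[:,:,::-1]; cv2.imwrite("pics/d4.png",im); im=snapshot("wrist")[:,:,::-1]; cv2.imwrite("pics/w5.png",im)
E
```

```text
18.68 open 0.0242 F tool [ 3.24 -1.05 -6.  ] M tool [ 0.089  0.796 -0.032] pos [ 0.5231 -0.16    0.1726] along A mm -12.8 j7 1.419
```

jog_arm(increments=[[[0, 0, 0, 0, 0, -0.3, 255], [0, 0, 0, 0, 0, -0.3, 190], [0, 0, 0, 0, 0, -0.3, 150], [0, 0, 0, 0, 0, -0.3, 100], [0, 0, 0, 0, 0, -0.3, 50], [0, 0, 0, 0, 0, -0.3, 0], [0, 0, 0, 0, 0, -0.3, 0], [0, 0, 0, 0, 0, -0.3, 0]]], force=20)

```text
time: 19.45
eef_pos: [0.5231, -0.16, 0.1724]
ee_rot: [-0.0, 0.259, 0.966, -0.001]
wrist_force: [0.2, -0.2, 0.2]
opening: 0.0853
```

```bash
python3 f.py
```

```text
19.45 open 0.0853 F tool [-0.25 -0.08 -0.15] M tool [ 0.022 -0.003 -0.066] pos [ 0.5231 -0.16    0.1724] along A mm -12.93 j7 1.419
```

jog_arm(increments=[[[0, 0, 0, 0, 0, -10, 0], [0, 0, 0, 0, 0, -25, 0], [0, 0, 0, 0, 0, -45, 0], [0, 0, 0, 0, 0, -70, 0], [0, 0, 0, 0, 0, -100, 0], [0, 0, 0, 0, 0, -140, 0], [0, 0, 0, 0, 0, -140, 0], [0, 0, 0, 0, 0, -140, 0]]])

```text
time: 20.12
eef_pos: [0.5239, -0.1601, 0.3151]
ee_rot: [0.002, 0.259, 0.966, -0.001]
wrist_force: [-0.6, -0.4, 0.7]
opening: 0.0855
```

```bash
python3 f.py
python3 - <<'E'
from h import *
s=state(); I={n:snapshot(n) for n in ("scene","side","wrist")}
for n in I:
    cv2.imwrite(f"pics/{n}5.png",I[n][:,:,::-1])
    for t in ("drift_grip","drift_collar","slug_mid"): print(n,t,[(np.round(d["point"],4),round(d["p"],2)) for d in models.boxes_of(t,n)])
    c=cam(n,s); b=np.array([.523,-.16,0])
    print({k:proj(c,b+[0,0,z]).round(0) for k,z in (("collar top",.151),("handle top",.211))})
# handle segmentation: pale wood, in wrist & side, restricted near predicted
for n in I:
    c=cam(n,s); p=proj(c,[.523,-.16,.18]); hsv=cv2.cvtColor(I[n],cv2.COLOR_RGB2HSV)
    x,y=p.astype(int); print(n,x,y); 
    r=40 if n=="wrist" else 14
    step=5 if n=="wrist" else 2
    for yy in range(max(y-r,0),min(y+r+1,480),step): print(yy," ".join("%3d/%3d"%(hsv[yy,xx,1],hsv[yy,xx,2]) for xx in range(x-r,x+r+1,step)))
E
```

```text
20.12 open 0.0855 F tool [ 0.3  -0.65 -0.73] M tool [-0.057  0.048 -0.007] pos [ 0.5239 -0.1601  0.3151] along A mm 116.06 j7 1.363
scene drift_grip [(array([0.3088, 0.3262, 0.0243]), 0.77), (array([ 0.5291, -0.1671,  0.1846]), 0.54), (array([ 0.5714, -0.4623,  0.0647]), 0.42)]
scene drift_collar [(array([ 0.5312, -0.1633,  0.183 ]), 0.7), (array([ 0.5422, -0.1855,  0.0264]), 0.67)]
scene slug_mid [(array([ 0.5597, -0.0073,  0.0192]), 0.72)]
{'collar top': array([267., 256.]), 'handle top': array([265., 242.])}
side drift_grip [(array([0.3075, 0.3354, 0.0198]), 0.94), (array([ 0.5231, -0.1528,  0.1808]), 0.55)]
side drift_collar [(array([0.3127, 0.3379, 0.0217]), 0.8), (array([ 0.5189, -0.1504,  0.1775]), 0.73)]
side slug_mid []
{'collar top': array([341., 195.]), 'handle top': array([342., 175.])}
wrist drift_grip [(array([ 0.5153, -0.1587,  0.2066]), 0.97), (array([0.5313, 0.1521, 0.0495]), 0.39)]
wrist drift_collar [(array([ 0.5162, -0.1544,  0.2076]), 0.6)]
wrist slug_mid []
{'collar top': array([319., 227.]), 'handle top': array([319., 251.])}
scene 266 249
235 133/169 134/143 1
[... 5405 characters left out ...]

257 155/122 143/116 153/100 141/107 151/113 114/114 118/162 110/162 116/154 116/156 112/162 114/166 116/147 132/124 111/206 107/201 108/201
262 142/117 148/110 151/110 154/114 149/116 129/107 117/140 118/151 117/151 112/159 116/165 118/155 124/144 108/201 109/199 110/201 106/206
267 141/114 153/113 149/108 152/114 145/118 143/116 134/ 99 113/122 115/144 113/153 117/140 119/158 108/201 108/206 107/205 109/199 107/203
272 148/114 148/112 151/113 151/115 144/113 154/106 146/ 98 145/102 161/ 73 145/114 119/165 107/203 110/206 107/205 107/203 108/205 108/204
277 151/108 152/109 147/113 143/116 143/109 111/136 110/194 136/124 136/118 110/193 106/209 109/205 109/202 107/202 105/207 105/201 107/193
```

Run:
```python
from h import *
for n in ("scene","side"):
    a,b=[cv2.imread(f"pics/{n}{k}.png") for k in ("0","5")]
    c=cam(n); poly=np.array([proj(c,[.523+x,-.16+y,.02]) for x,y in ((-.06,-.06),(.06,-.06),(.06,.06),(-.06,.06))]).astype(np.int32)
    m=np.zeros(a.shape[:2],np.uint8); cv2.fillConvexPoly(m,poly,1)
    up=proj(c,[.523,-.16,.075])
    h=cv2.cvtColor(b,cv2.COLOR_BGR2HSV); pale=(h[...,1]<150)&(h[...,2]>110)&(m>0)
    d=(cv2.absdiff(a,b).max(2)>30)&(m>0)
    k,_,st,ce=cv2.connectedComponentsWithStats((pale&d).astype(np.uint8))
    for i in range(1,k):
        if st[i,4]>5:
            e,r=ray(c,ce[i]); print(n,st[i],ce[i].round(1),(e+r*(.014-e[2])/r[2]).round(3))
```

```text
scene [270 280   3   4   7] [271.4 282. ] [ 0.52  -0.154  0.014]
```

```bash
python3 -c "
from cell import order; print(order.finish_job())"
```

```text
the job is handed in; nothing more can be done
None
```

I freed the drift, drove the slug out of the barrel, left the drift standing released in the barrel, and handed the job in at about 20 s of the 72 s allowed. No verdict was reported.

**Drawing it out:** I gripped the handle, turned it anticlockwise with a light upward pull of about 8 N, and felt the bayonet let go after roughly 0.8–0.9 rad. The drift then came straight out along the sleeve's 25° axis with about 2 N, roughly its own weight. The highest reading at the sleeve was about 18 N, during the first test lift.

**Pressing through:** The slug moved with about 6 N. The drift's collar then met the rim with about 9 N.

**Last checks:**
- **Drift:** After letting go, the wrist force was about zero, and the side and wrist pictures put the handle upright at the expected place.
- **Slug:** The trained network did not find it in the tray. I take it to be there for three reasons:
    - The push force vanished part-way down.
    - The drift's tip now reaches below the barrel.
    - A small pale patch (7 pixels) showed up on the tray floor in the scene camera; the side camera showed none.
- **Grip height:** The collar met the rim about 5 mm lower than I expected, so I had held the handle about 5 mm nearer the collar than I measured.
- **Bystanders:** I made no measured before-and-after check, but the arm stayed clear of them and no unexpected contact force showed.
- **Pictures:** I reached the limit of 12 before the end, so the final scene was checked by numbers only.

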